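# Clear the market scale and show the vase's underside to the camera

### The job

The lot on the scale has been weighed: first drop its two small brass finials into the blue pot, then pick up the brass vase and hold it in the air in front of the tilted inspection camera, with the flat underside of its foot square to the lens, centred on the lens axis and 11 cm away from the glass. Finish while still holding it there, steady, without touching the camera; leave the copper vase standing where it is on the scale.

Things in the scene. Friction and masses are not known exactly. Their poses are not given: they have to be found in the camera images.
- finial1_mid (a point): Centre (half-way up) of the first small loose brass finial standing on the scale pan: a round plug 44 mm tall, 28 mm across at its flange (lowest 6 mm), 24 mm across from 10 to 34 mm up, tapering to 12 mm at the top; 60 g. The point lies on its axis, 22 mm above its underside; z is its axis, up.
- finial2_mid (a point): Centre of the second brass finial, identical to the first.
- pot_rim (a point): Centre of the mouth of the open round blue stoneware pot standing on the table: 85 mm tall, 108 mm outside, 98 mm inside diameter at the mouth, floor 6 mm thick, loose, 0.6 kg. It stands on one side of the scale and the camera on the other; the sides change.
- vase_mid (a point): Centre (half-way up, on the axis) of the brass (yellow) vase standing on the scale pan: loose, round, about 0.35 kg, 155 mm tall; foot 62 mm across, belly 58 mm; straight cylindrical neck 30 mm across from 85 mm above the underside up to the mouth at the top (this point is 77.5 mm above the underside). z runs along its axis from foot to mouth. It looks the same from every side.
- vase_foot (a point): Centre of the flat underside of the brass vase's foot (62 mm disc); same axes as vase_mid.
- copper_vase_mid (a point): Centre (77.5 mm above its underside) of the copper (reddish) vase, otherwise the same shape as the brass one, standing beside it on the pan about 14 to 15 cm away, centre to centre. It stays.
- scale: Fixed flat market scale, 280 mm deep (x) by 300 mm wide (y), origin at the centre of its underside on the table; the top of its flat pan lies 75 mm above the table and has a blue rim standing 6 mm above the pan. The vases stand on the far half of the pan, the finials on the half nearest the robot, each finial at least 8 cm from the other and 11 cm from the vases, centre to centre.
- camera: Fixed inspection camera stand, a grey 100 x 100 mm base with two aluminium fork plates 89 mm high; origin at the centre of its underside on the table. Its x points roughly away from the robot.
- camera_head: The tilting black camera barrel (48 mm across, white light ring 60 mm across at its front) between the fork plates. Origin on the tilt pivot, on the optical axis, 75 mm above the table. Its z is the optical axis, pointing out of the lens: upwards, leaning 20 to 40 degrees from the vertical towards the robot's side. It is stiff; its angle does not change unless it is pushed.
- lens (a point): Centre of the lens glass, 45 mm from the head's origin along its z.
- focus (a point): Point in the air on the optical axis, 110 mm in front of the lens glass (155 mm from the head's origin along its z): where the centre of the vase's underside belongs, with the vase's axis along the optical axis and its mouth pointing away from the lens (so the gripper is above and on the robot's side).
Not all that is in view belongs to the job. What is shaped like the part that bears finial1_mid but green or purple is not meant.

How it is judged (in metres and radians):
On the way, in this order (a step that is already met when the one before it is completed fails the run):
1. both finials lie in the blue pot, let go (horizontal distance between each of finial1_mid, finial2_mid and pot_rim below 0.05 m and height (world z) of each of finial1_mid, finial2_mid below 0.085 m and contact force between the fingers and finial1 below 0.1 N and contact force between the fingers and finial2 below 0.1 N and angle between pot_rim's own z axis and vertical below 0.2 rad), for 0.2 s.
2. the brass vase is held in front of the camera, underside square to the lens at the focus point (distance between vase_foot and focus below 0.025 m and angle between the z axis of vase_mid and the z axis of camera_head, either way round below 0.26 rad and z of vase_mid in the frame of camera_head above 0.19 m and contact force between the fingers and vase above 1 N and contact force between vase and camera below 0.1 N and linear speed of vase below 0.03 m/s), for 0.2 s.
At the end, for the whole second after the job is handed in: Brass vase gripped in the air: underside centre within 25 mm of the focus point, axis within 15 degrees of the optical axis, mouth away from the lens, under 30 mm/s, off the camera. Both finials released in the upright pot; copper vase standing within 30 mm of its start (all of step 1 and all of step 2 and distance of copper_vase_mid from where it was at the start of the episode below 0.03 m and angle between copper_vase_mid's own z axis and vertical below 0.15 rad); the arm keeps its last pose, push and grip.
It fails at once if the copper vase is shifted by more than 3 cm or knocked over (distance of copper_vase_mid from where it was at the start of the episode above 0.03 m or angle between copper_vase_mid's own z axis and vertical above 0.3 rad).
It fails at once if the camera is touched by the robot or the vase (contact force between any of the arm, the fingers, vase and camera above 1.5 N).
It also fails if it takes over 72 s, if anything falls off the work surface, if the arm or the gripper's body presses on something with over 40 N, if the wrist force passes 120 N, or if a joint passes its speed limit or range.

### The arm

A 6-joint arm with a two-finger parallel gripper is mounted at the origin on the work surface. World frame = base frame: x ahead of the robot, y to its left, z up, the work surface at z = 0. Lengths are in m, angles in degrees, forces in N, time in s.
With the tool pointing down it reaches from about 0.3 to 0.75 m from the base axis. Payload 8.5 kg.
Tool frame: the origin (TCP) lies at the very end of the fingers, on their centre line; the grasp point (between the pads) lies 19 mm behind it (hold_point_z is the distance from the TCP to the grasp point, in m); z points along the fingers, y is the direction in which the jaws open and shut (so a half turn about z gives the same grasp; the last joint's range is limited). The gripper opens to 85 mm and grips with 20 to 120 N. Pads are 22 mm wide; open, the fingers measure 114 mm over their backs; the gripper's body (76 mm by 85 mm) begins 54 mm behind the grasp point. The pads swing forward as they close: fully open they stand 13 mm farther back than shut.
Start: joints at [-83.039, 21.807, 74.336, -0, 83.858, -12.336], TCP at [0.182, -0.519, 0.231] pointing down, gripper open.
Joint ranges: [-178.18, 178.18], [-50.72, 133.34], [12.68, 142.11], [-81.47, 261.47], [9.98, 163.14], [-165.26, 165.26]. Speed limits (degrees/s): [136.94, 136.94, 180, 180, 180, 180].

### API

Orientations are given as a 3x3 rotation matrix whose columns are the frame's x, y, z axes.
In Python, from rig import observe, get_image, close_job, hold_point_z gives the robot as it stands. The module is installed in compiled form; this text tells all that it offers.
- The arm moves only by the tool jog_arm, never from a script. Its arguments are lists of equal length, an entry for each row: "travel": the shift along the world's x, y, z in m, a list of three; "dr": the turn, a rotation vector about the world's x, y, z in rad, a list of three. In form: {"travel": [[x, y, z], ...], "dr": [[rx, ry, rz], ...]}. A call has 1 to 20 rows; each row shifts and turns the commanded pose from where the row before left it; what a row does not reach is not made up. A row lasts 1/12 s, in which the tool goes at most 41.7 mm and 7.16 degrees, less where a joint would pass 70% of its speed; a pose out of reach is approached as far as the arm can. A call with a gripper value outside its range is refused whole. "jaw" is the finger opening in m, from 0 to 0.0854, set as the call begins (left out, the last holds). The fingers move at their own pace and stop on an object; "newtons" is the grip in N (left out, the last holds). Time passes only in rows, so rows that do not move let the fingers close. It gives the time, the measured TCP pose, the force and the opening at its end, in the units of the state.
- observe(): the state, without advancing time (a new reading comes with each control period).
- get_image(name): name is "scene" or "top"; returns a dict with "color" (420x560x3 uint8, red, green, blue), "fovy" (degrees; the focal length in pixels is half the picture's height over the tangent of half this angle, whatever the lens; pixels are square), "cx", "cy" (the principal point, pixels), "R" (3x3) and "t" (3): a world point X has camera coordinates R X + t. Camera axes: x right, y down, z forward; pixel columns grow to the right and rows downward; lengths in m; the calibration is good to about 2 mm. A picture is of the moment at which its call begins. There is no depth.
- close_job(): hands the job in, once; it reports no verdict.
The state is a dict: "time_s": time; "q": joint angles; "qvel": joint speeds; "joint_efforts": joint torques, N m; "position": TCP position; "tool_rot": TCP orientation; "ft_force": force on the tool from outside, world axes, zero at the start; "wrist_torque": the same for the moment, N m; "grip_width": finger opening in m.
Only numpy, scipy, OpenCV 4.12 (cv2) and the standard library are available. Lean on these libraries where they do the work, as an engineer would, in place of code of your own. Each camera call takes 0.05 s, during which the arm holds its last target.

## Working session

There is one attempt and no reset: what is moved stays moved. The work goes in short steps, Python scripts to look and compute and a tool call to move; the robot and the scene stay as the last step left them, time stands still between calls to the robot, and variables do not carry over. Pictures are saved under pics/ and viewed, and the job is handed in when it is done.

Besides the shell and the picture viewer there is one more tool, called after "Request:" as name(argument=value, ...) on one line, values as JSON. jog_arm: Moves the arm, as the interface text tells. Its arguments: {"type":"object","properties":{"travel":{"type":"array"},"dr":{"type":"array"},"jaw":{"type":"number"},"newtons":{"type":"number"}},"required":["travel","dr"]}

```bash
mkdir -p pics; cat > h.py <<'E'
import numpy as np, cv2, json
from rig import observe, get_image, close_job, hold_point_z
def snap(n,fn):
    im=get_image(n); cv2.imwrite(fn,im["color"][:,:,::-1]); 
    np.savez(fn+'.npz',**im); return im
def load(fn): return dict(np.load(fn+'.npz'))
def K(im):
    f=210/np.tan(np.radians(float(im["fovy"]))/2); return f,float(im["cx"]),float(im["cy"])
def ray(im,u,v):
    f,cx,cy=K(im); R=im["R"];t=im["t"]
    d=R.T@np.array([(u-cx)/f,(v-cy)/f,1]); return -R.T@t, d/np.linalg.norm(d)
def onz(im,u,v,z):
    o,d=ray(im,u,v); return o+d*(z-o[2])/d[2]
def proj(im,X):
    f,cx,cy=K(im); c=im["R"]@np.array(X)+im["t"]; return np.array([f*c[0]/c[2]+cx,f*c[1]/c[2]+cy])
def tri(a,b):
    A=np.zeros((3,3));B=np.zeros(3)
    for o,d in (a,b):
        P=np.eye(3)-np.outer(d,d);A+=P;B+=P@o
    X=np.linalg.solve(A,B); return X,[np.linalg.norm((np.eye(3)-np.outer(d,d))@(X-o)) for o,d in (a,b)]
E
python3 - <<'E'
from h import *
for n in("scene","top"):
    im=snap(n,f'pics/{n}0.png'); print(n,im["fovy"],im["cx"],im["cy"],(-im["R"].T@im["t"]).round(3),im["R"].round(3).tolist())
s=observe();print({k:np.round(v,3).tolist() for k,v in s.items()},hold_point_z)
E
```

```text
scene 56.898042279962866 282.8020490549056 207.78962659014596 [ 0.954 -0.321  0.676] [[0.555, 0.832, 0.016], [0.581, -0.374, -0.723], [-0.595, 0.411, -0.691]]
top 49.699744168846436 284.9104498511839 209.06492406149192 [0.373 0.009 1.217] [[0.006, -1.0, -0.009], [-0.993, -0.005, -0.117], [0.117, 0.01, -0.993]]
{'time_s': 0.1, 'q': [-83.037, 21.836, 74.378, -0.001, 83.858, -12.336], 'qvel': [-0.005, -0.039, -0.099, -0.003, -0.065, -0.007], 'joint_efforts': [0.004, -44.922, -23.165, -0.0, 0.004, -0.0], 'position': [0.182, -0.519, 0.231], 'tool_rot': [[0.944, 0.33, -0.0], [0.33, -0.944, 0.001], [0.0, -0.001, -1.0]], 'ft_force': [0.159, -0.029, 0.046], 'wrist_torque': [-0.016, 0.033, -0.049], 'grip_width': 0.085} 0.0187
```

View pics/scene0.png

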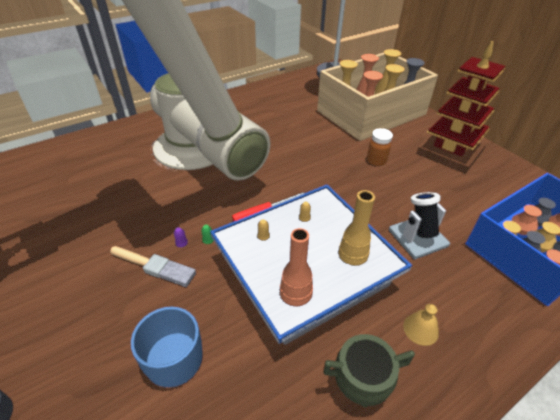

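View pics/top0.png

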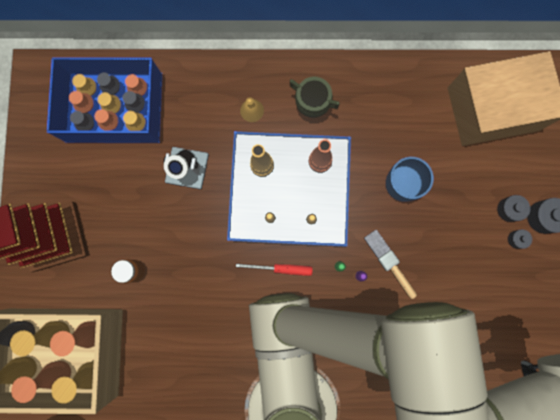

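The scene view shows:
- brass finials at about (264,230) and (305,211), both on the pan
- green (207,233) and purple (180,237) decoys on the table
- brass vase (358,230) and copper vase (298,270)
- blue pot (168,347) and camera (425,222)

Next: enlarged crops, with colour masks for the measurements.

```bash
python3 - <<'E'
from h import *
t=load('pics/top0.png');s=load('pics/scene0.png')
a=cv2.resize(t["color"][120:260,150:360],None,fx=3.6,fy=3.6,interpolation=cv2.INTER_CUBIC)
cv2.imwrite('pics/ct.png',a[:,:,::-1])
a=cv2.resize(s["color"][170:320,210:470],None,fx=3,fy=3,interpolation=cv2.INTER_CUBIC)
cv2.imwrite('pics/cs.png',a[:,:,::-1])
for n,im in(("top",t),("scene",s)):
    hsv=cv2.cvtColor(im["color"],cv2.COLOR_RGB2HSV)
    for c,lo,hi in(("brass",(14,110,70),(30,255,255)),("copper",(0,90,70),(13,200,255)),("blue",(100,90,60),(115,255,255))):
        m=cv2.inRange(hsv,lo,hi);nn,l,st,ce=cv2.connectedComponentsWithStats(m)
        for i in range(1,nn):
            if st[i,4]>50 and st[i,4]<9000: print(n,c,st[i].tolist(),ce[i].round(1))
E
```

```text
top brass [73, 74, 22, 21, 308] [83.9 84.4]
top brass [99, 92, 21, 21, 309] [108.9 102.1]
top brass [240, 97, 24, 26, 478] [251.5 109.8]
top brass [450, 97, 20, 23, 131] [457.7 109.4]
top brass [124, 111, 21, 19, 303] [133.9 120.4]
top brass [463, 117, 97, 29, 476] [510.4 130.9]
top brass [456, 121, 10, 23, 80] [460.5 130.8]
top brass [253, 145, 12, 13, 56] [257.8 152.6]
top brass [0, 203, 20, 47, 158] [ 13.1 228.6]
top brass [27, 203, 13, 46, 143] [ 33.2 225.8]
top brass [43, 202, 14, 50, 140] [ 50. 227.]
top brass [21, 202, 53, 67, 286] [ 57.  241.6]
top brass [0, 321, 70, 64, 1702] [ 27.6 350.9]
top brass [49, 362, 44, 42, 990] [ 71.7 384.2]
top copper [126, 74, 20, 21, 288] [135.5  84.3]
top copper [69, 90, 24, 23, 370] [ 81. 101.]
top copper [95, 109, 22, 21, 346] [105.9 119.1]
top copper [309, 140, 22, 32, 342] [320. 158.]
top copper [0, 245, 36, 13, 100] [ 18.8 251.3]
top copper [310, 301, 37, 7, 128] [324.6 303.5]
top copper [50, 322, 45, 34, 942] [ 72.5 339. ]
top copper [478, 328, 33, 36, 470] [487.7 345.6]
top copper [314, 354, 83, 66, 2840] [355.8 392.1]
top copper [11, 3
[... 571 characters left out ...]
brass [539, 221, 21, 30, 378] [549.2 234.5]
scene brass [403, 303, 36, 43, 1153] [422.3 325.7]
scene copper [357, 53, 26, 44, 668] [369.   74.5]
scene copper [459, 55, 47, 24, 371] [482.   66.3]
scene copper [447, 74, 28, 26, 159] [460.7  86.1]
scene copper [475, 82, 29, 22, 124] [490.1  90.9]
scene copper [513, 205, 29, 29, 487] [528.3 218.8]
scene copper [549, 215, 11, 12, 81] [555.2 219.5]
scene copper [280, 229, 32, 77, 1608] [297.  273.4]
scene copper [547, 249, 13, 15, 134] [553.8 254.7]
scene blue [116, 21, 52, 71, 1868] [139.4  55.1]
scene blue [466, 173, 94, 132, 5584] [519.4 240.8]
scene blue [211, 185, 200, 158, 1592] [307.4 270.8]
scene blue [131, 307, 71, 79, 4316] [167.5 345.8]
```

View pics/ct.png

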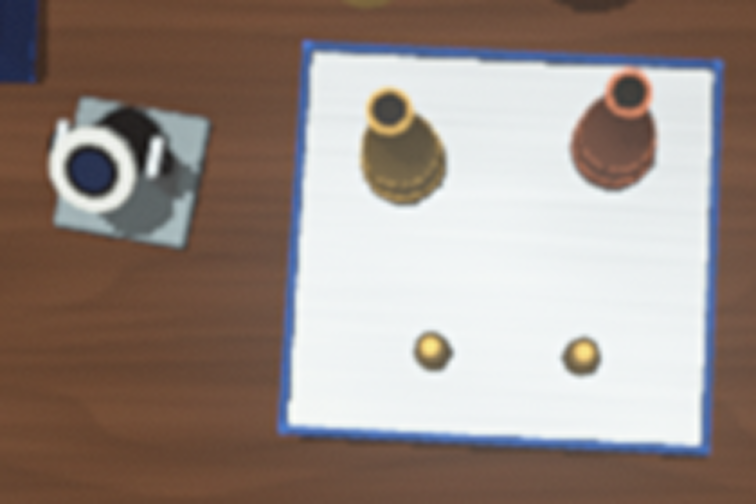

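View pics/cs.png

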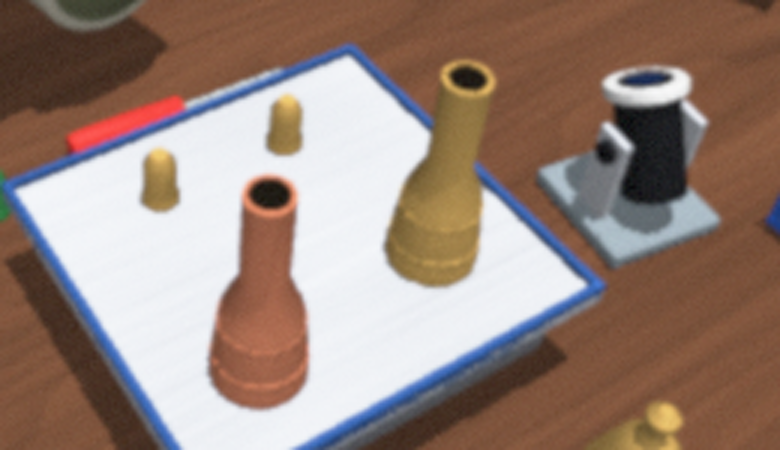

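```bash
python3 - <<'E'
from h import *
t=load('pics/top0.png');s=load('pics/scene0.png')
ct=lambda x,y:(x/3.6+150-.36,y/3.6+120-.36)
cs=lambda x,y:(x/3+210-.33,y/3+170-.33)
def T(n,a,b):
    X,e=tri(ray(t,*a),ray(s,*b)); print(n,X.round(4),np.round(e,4)); return X
T('f1 mid',ct(433,349),(304.8,211.3)); T('f2 mid',ct(582,355),(263.3,230))
T('f1 top',ct(433,344),cs(287,97));T('f2 top',ct(583,350),cs(159,150))
m=T('bmouth',ct(389,111),cs(467,77)); c=T('cmouth',ct(629,93),cs(270,195))
L=T('lens',ct(92,170),cs(651,79)); 
# ring circle via ellipse fits
for n,im,box in(("top",t,(160,140,205,185)),("scene",s,(405,185,445,210))):
    x0,y0,x1,y1=box
    hsv=cv2.cvtColor(im["color"],cv2.COLOR_RGB2HSV)[y0:y1,x0:x1]
    mk=cv2.inRange(hsv,(0,0,170),(180,50,255)); 
    C,_=cv2.findContours(mk,cv2.RETR_EXTERNAL,cv2.CHAIN_APPROX_NONE);C=max(C,key=cv2.contourArea)
    e=cv2.fitEllipse(C);print(n,'ring',np.array(e[0])+[x0,y0],e[1:])
b=[onz(t,*ct(*p),0.01) for p in((80,97),(210,120),(186,248),(54,225))]
B=np.mean(b,0);print('base',B.round(4),[np.round(np.linalg.norm(b[i]-b[i-1]),4) for i in range(4)], 'x dir',(b[0]-b[3]+b[1]-b[2])/np.linalg.norm(b[0]-b[3]+b[1]-b[2]))
p=np.array([B[0],B[1],.075]);d=L-p;print('axis len',np.linalg.norm(d),d/np.linalg.norm(d),np.degrees(np.arccos(d[2]/np.linalg.norm(d))))
# pan corners
r=[onz(t,*ct(*q),.081) for q in((306,41),(722,62),(708,454),(280,434))]
print('scale',np.mean(r,0),[np.round(x,3).tolist() for x in r],[round(np.linalg.norm(r[i]-r[i-1]),4) for i in range(4)])
# pot rim outer ellipse
for n,im,box in(("top",t,(380,150,445,210)),("scene",s,(125,300,210,390))):
    x0,y0,x1,y1=box
    hsv=cv2.cvtColor(im["color"],cv2.COLOR_RGB2HSV)[y0:y1,x0:x1]
    mk=cv2.inRange(hsv,(98,90,40),(118,255,255)); 
    C,_=cv2.findContours(mk,cv2.RETR_EXTERNAL,cv2.CHAIN_APPROX_NONE);C=max(C,key=cv2.contourArea)
    h=cv2.convexHull(C);e=cv2.fitEllipse(h);print(n,'pot',np.array(e[0])+[x0,y0],e[1:], onz(im,*(np.array(e[0])+[x0,y0]),.085))
    cv2.imwrite(f'pics/pot_{n}.png',cv2.resize(im["color"][y0:y1,x0:x1,::-1],None,fx=8,fy=8))
E
```

```text
f1 mid [0.4866 0.0584 0.0935] [0.001 0.001]
f2 mid [ 0.4831 -0.0447  0.0912] [0.001 0.001]
f1 top [0.4872 0.0573 0.1218] [0.0011 0.0011]
f2 top [ 0.4831 -0.0446  0.1215] [0.0002 0.0002]
bmouth [0.6208 0.0811 0.2298] [0.0009 0.0009]
cmouth [ 0.6329 -0.0673  0.2286] [0.0009 0.0009]
lens [0.6086 0.2948 0.1151] [0.0027 0.0027]
top ring [174.62740326 166.84926414] ((21.846813201904297, 31.799190521240234), 0.21661630272865295)
scene ring [428.25005722 199.36418533] ((14.981199264526367, 30.571163177490234), 107.26110076904297)
base [0.6273 0.2891 0.01  ] [np.float64(0.0998), np.float64(0.1007), np.float64(0.0993), np.float64(0.1013)] x dir [ 0.98729437 -0.15890197  0.        ]
axis len 0.04459474779801165 [-0.41945594  0.12614125  0.89896891] 25.977135736990572
scale [0.56119741 0.00898067 0.081     ] [[0.708, 0.151, 0.081], [0.694, -0.146, 0.081], [0.415, -0.133, 0.081], [0.427, 0.164, 0.081]] [np.float64(0.2814), np.float64(0.2976), np.float64(0.2791), np.float64(0.2976)]
top pot [410.63011551 178.15512276] ((41.985198974609375, 43.240394592285156), 64.20171356201172) [ 0.58622134 -0.29683407  0.085     ]
scene pot [167.44078827 345.73356628] ((70.46544647216797, 79.2756118774414), 176.74398803710938) [ 0.6107847  -0.30225816  0.085     ]
```

View pics/pot_top.png

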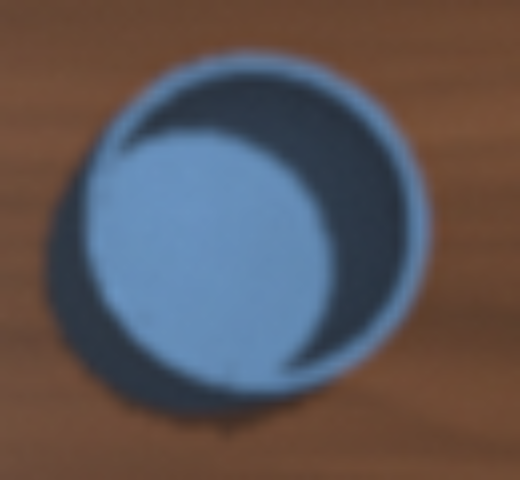

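```bash
python3 - <<'E'
from h import *
t=load('pics/top0.png');s=load('pics/scene0.png')
a=cv2.resize(t["color"][140:195,155:215],None,fx=8,fy=8,interpolation=cv2.INTER_CUBIC)
b=cv2.resize(s["color"][183:262,385:455],None,fx=8,fy=8,interpolation=cv2.INTER_CUBIC)
c=np.zeros((632,1045,3),np.uint8);c[:440,:480]=a;c[:,485:]=b
cv2.imwrite('pics/cam.png',cv2.resize(c[:,:,::-1],None,fx=.75,fy=.75))
E
```

```text
(no output)
```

View pics/cam.png

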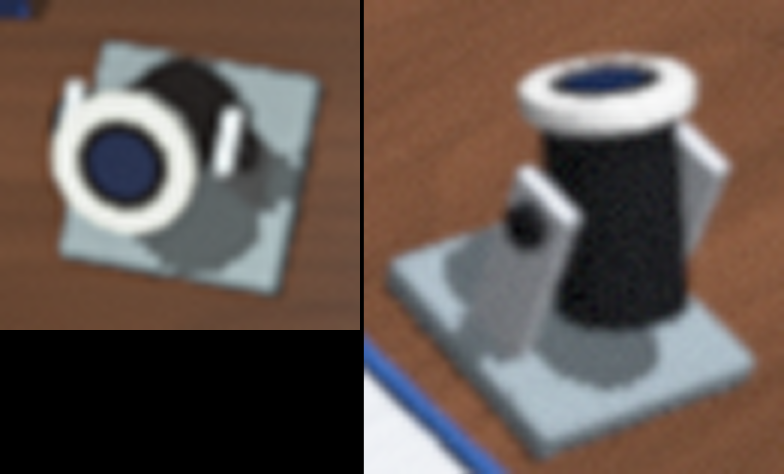

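```bash
python3 - <<'E'
from h import *
t=load('pics/top0.png');s=load('pics/scene0.png')
L,e=tri(ray(t,123.3/6+154.6,162.7/6+139.6),ray(s,241/6+384.6,78/6+182.6));print('lens',L,e)
b=[onz(t,x/6+154.6,y/6+139.6,.012) for x,y in((104,41),(322,76),(277,295),(60,254))]
B=np.mean(b,0);print(B,[round(np.linalg.norm(b[i]-b[i-1]),4) for i in range(4)])
# fork plate tops (z=.089) symmetric about pivot
f1=onz(t,74/6+154.6,0/6+139.6,.089)
r=onz(t,228/6+154.6,142/6+139.6,.089);print('right fork top mid',r)
xd=(b[0]-b[3]+b[1]-b[2]);xd/=np.linalg.norm(xd);print('xd',xd)
p=np.array([B[0],B[1],.075]);d=L-p;print(np.linalg.norm(d))
c=d@xd; th=np.degrees(np.arctan2(-c,d[2]));print('tilt in plane',th,'side',d@np.array([-xd[1],xd[0],0]))
for L2 in(onz(t,123.3/6+154.6,162.7/6+139.6,z) for z in(.112,.114,.116,.118)):
    d=L2-p;print(L2,np.linalg.norm(d),np.degrees(np.arctan2(-d@xd,d[2])),np.degrees(np.arccos(d[2]/.045)))
# reproject
for th in(20,25,30,35):
    a=-xd*np.sin(np.radians(th))+np.array([0,0,np.cos(np.radians(th))])
    print(th,proj(t,p+.045*a),proj(s,p+.045*a),(p+.155*a).round(4))
print('meas',123.3/6+154.6,162.7/6+139.6,241/6+384.6,78/6+182.6)
print('pot',onz(t,411.7,177.3,.085))
E
```

```text
lens [0.60718168 0.29305667 0.11627324] [np.float64(0.0006379518887896244), np.float64(0.0006379518887895348)]
[0.62747002 0.28884279 0.012     ] [np.float64(0.0996), np.float64(0.1009), np.float64(0.1021), np.float64(0.1001)]
right fork top mid [0.62159102 0.25549001 0.089     ]
xd [ 9.85609941e-01 -1.69035628e-01  1.10105516e-15]
0.046182835364034086
tilt in plane 26.645030226332427 side 0.0007237929268663501
[0.6076162  0.29367914 0.112     ] 0.04226777030394522 28.85314412705557 34.692130585339655
[0.60719137 0.29316433 0.114     ] 0.04416898937104332 27.97785818691382 29.92643486661397
[0.60676653 0.29264952 0.116     ] 0.0460882400393705 27.1755690023839 24.3406467286015
[0.60634169 0.29213472 0.118     ] 0.04802336046205987 26.4377892281883 17.14620999889227
20 [175.58211872 164.4140949 ] [425.89857733 196.87536677] [0.5752 0.2978 0.2207]
25 [175.43703288 165.95927544] [424.63116882 196.35955704] [0.5629 0.2999 0.2155]
30 [175.33519574 167.47104987] [423.37878202 195.99424183] [0.5511 0.3019 0.2092]
35 [175.27730589 168.93677682] [422.15116883 195.7804499 ] [0.5398 0.3039 0.202 ]
meas 175.15 166.71666666666667 424.7666666666667 195.6
pot [ 0.58842658 -0.29958969  0.085     ]
```

Target positions measured:

| Item | Position (m) |
|---|---|
| Finial 1 | (.487, .058) |
| Finial 2 | (.4835, -.045), axes agree within about 1 mm, heights match .097/.119 |
| Pot | (.588, -.300) |
| Brass vase | (.621, .081), mouth at .230 as it must be |
| Camera pivot | (.6275, .289) |
| Camera tilt | about 26.5° |

Only the two brass plugs on the pan fit the description. The green and purple ones are on the table. I start with finial 2, keeping the jaws along x.

Request:
jog_arm(travel=[[0.0168,0.0264,0],[0.0168,0.0264,0],[0.0168,0.0264,0],[0.0168,0.0264,0],[0.0168,0.0264,0],[0.0168,0.0264,0],[0.0168,0.0264,0],[0.0168,0.0264,0],[0.0168,0.0264,0],[0.0168,0.0264,0],[0.0168,0.0264,0],[0.0168,0.0264,0],[0.0168,0.0264,0],[0.0168,0.0264,0],[0.0168,0.0264,0],[0.0168,0.0264,0],[0.0168,0.0264,0],[0.0168,0.0264,0],[0,0,0],[0,0,0]], dr=[[0,0,0.0686],[0,0,0.0686],[0,0,0.0686],[0,0,0.0686],[0,0,0.0686],[0,0,0.0686],[0,0,0.0686],[0,0,0.0686],[0,0,0.0686],[0,0,0.0686],[0,0,0.0686],[0,0,0.0686],[0,0,0.0686],[0,0,0.0686],[0,0,0.0686],[0,0,0.0686],[0,0,0.0686],[0,0,0.0686],[0,0,0],[0,0,0]], jaw=0.05, newtons=50)

```text
time_s: 1.77
position: [0.4843, -0.0428, 0.2309]
tool_rot: [[-0.003, 1.0, -0.001], [1.0, 0.003, 0.0], [0.0, -0.001, -1.0]]
ft_force: [0.2, -0.3, -0.7]
grip_width: 0.0501
```

Request:
jog_arm(travel=[[-0.001,-0.002,-0.02],[0,0,-0.02],[0,0,-0.02],[0,0,-0.02],[0,0,-0.02],[0,0,-0.02],[0,0,-0.01],[0,0,-0.01],[0,0,-0.008],[0,0,0],[0,0,0]], dr=[[0,0,0],[0,0,0],[0,0,0],[0,0,0],[0,0,0],[0,0,0],[0,0,0],[0,0,0],[0,0,0],[0,0,0],[0,0,0]])

```text
time_s: 2.68
position: [0.483, -0.0464, 0.0834]
tool_rot: [[0.0, 1.0, -0.0], [1.0, -0.0, 0.0], [0.0, -0.0, -1.0]]
ft_force: [-0.1, 1.3, -0.0]
grip_width: 0.0502
```

Request:
jog_arm(travel=[[0,0,0],[0,0,0],[0,0,0],[0,0,0],[0,0,0],[0,0,0],[0,0,0],[0,0,0]], dr=[[0,0,0],[0,0,0],[0,0,0],[0,0,0],[0,0,0],[0,0,0],[0,0,0],[0,0,0]], jaw=0.0)

```text
time_s: 3.35
position: [0.4835, -0.0461, 0.0841]
tool_rot: [[-0.001, 1.0, 0.001], [1.0, 0.001, -0.001], [-0.001, 0.001, -1.0]]
ft_force: [-1.5, -1.4, 6.2]
grip_width: 0.0225
```

Request:
jog_arm(travel=[[0,0,0.01],[0,0,0.02],[0,0,0.025],[0,0,0.025],[0,0,0.025],[0,-0.014,0.01],[0,-0.022,0],[0.01,-0.022,0],[0.01,-0.022,0],[0.01,-0.022,0],[0.01,-0.022,0],[0.01,-0.022,0],[0.01,-0.022,0],[0.01,-0.022,0],[0.01,-0.022,0],[0.01,-0.022,0],[0.01,-0.022,0],[0.005,-0.01,0],[0,0,0],[0,0,0]], dr=[[0,0,0],[0,0,0],[0,0,0],[0,0,0],[0,0,0],[0,0,0],[0,0,0],[0,0,0],[0,0,0],[0,0,0],[0,0,0],[0,0,0],[0,0,0],[0,0,0],[0,0,0],[0,0,0],[0,0,0],[0,0,0],[0,0,0],[0,0,0]])

```text
time_s: 5.02
position: [0.588, -0.3118, 0.1978]
tool_rot: [[-0.0, 1.0, -0.001], [1.0, 0.0, 0.001], [0.001, -0.001, -1.0]]
ft_force: [0.4, -0.3, -1.3]
grip_width: 0.0224
```

```bash
python3 - <<'E'
from h import *
snap("scene",'pics/s1.png');print(observe()["grip_width"])
E
```

```text
0.022498280265124966
```

View pics/s1.png

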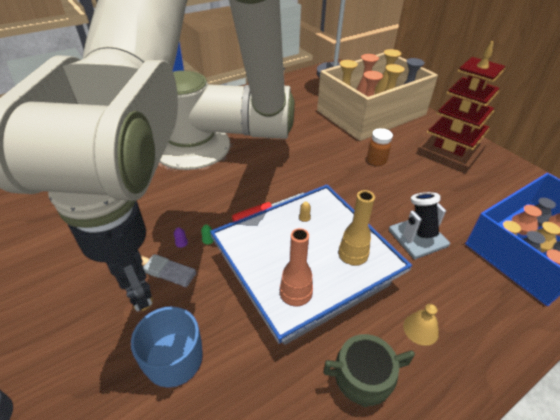

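The pan shows only one finial left, and the gripper is above the pot at about (140,300) with something 22 mm wide in it. I'll lower it and release.

Request:
jog_arm(travel=[[0,0,-0.02],[0,0,-0.03],[0,0,-0.03],[0,0,-0.02],[0,0,-0.02],[0,0,-0.01],[0,0,-0.006],[0,0,0],[0,0,0]], dr=[[0,0,0],[0,0,0],[0,0,0],[0,0,0],[0,0,0],[0,0,0],[0,0,0],[0,0,0],[0,0,0]])

```text
time_s: 5.82
position: [0.5885, -0.3118, 0.0635]
tool_rot: [[-0.001, 1.0, 0.001], [1.0, 0.001, -0.001], [-0.001, 0.001, -1.0]]
ft_force: [-0.3, 0.2, -0.7]
grip_width: 0.0225
```

Request:
jog_arm(travel=[[0,0,0],[0,0,0],[0,0,0],[0,0,0],[0,0,0],[0,0,0]], dr=[[0,0,0],[0,0,0],[0,0,0],[0,0,0],[0,0,0],[0,0,0]], jaw=0.042)

```text
time_s: 6.32
position: [0.5882, -0.3119, 0.0625]
tool_rot: [[-0.001, 1.0, 0.0], [1.0, 0.001, -0.0], [-0.0, 0.0, -1.0]]
ft_force: [0.1, -0.3, 0.1]
grip_width: 0.042
```

Request:
jog_arm(travel=[[0,0,0.02],[0,0,0.03],[0,0,0.03],[0,0,0.03],[0,0,0.03]], dr=[[0,0,0],[0,0,0],[0,0,0],[0,0,0],[0,0,0]])

```text
time_s: 6.73
position: [0.588, -0.3117, 0.2039]
tool_rot: [[-0.001, 1.0, -0.0], [1.0, 0.001, 0.0], [0.0, -0.0, -1.0]]
ft_force: [-0.0, -0.3, 0.8]
grip_width: 0.0421
```

Request:
jog_arm(travel=[[-0.02,0.015,0],[-0.02,0.015,0],[-0.02,0.015,0],[-0.02,0.015,0],[-0.02,0.015,0],[-0.001,0.027,0],[0,0.027,0],[0,0.027,0],[0,0.027,0],[0,0.027,0],[0,0.027,0],[0,0.027,0],[0,0.027,0],[0,0.027,0],[0,0.027,0],[0,0.025,0],[0,0,0],[0,0,0]], dr=[[0,0,0],[0,0,0],[0,0,0],[0,0,0],[0,0,0],[0,0,0],[0,0,0],[0,0,0],[0,0,0],[0,0,0],[0,0,0],[0,0,0],[0,0,0],[0,0,0],[0,0,0],[0,0,0],[0,0,0],[0,0,0]], jaw=0.05)

```text
time_s: 8.23
position: [0.487, 0.059, 0.2025]
tool_rot: [[-0.003, 1.0, 0.0], [1.0, 0.003, -0.0], [-0.0, 0.0, -1.0]]
ft_force: [-0.5, -0.2, 0.0]
grip_width: 0.0503
```

```bash
python3 - <<'E'
from h import *
im=snap("scene",'pics/s2.png')
c=cv2.resize(im["color"][290:400,110:220],None,fx=4,fy=4);cv2.imwrite('pics/s2c.png',c[:,:,::-1])
E
```

```text
(no output)
```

View pics/s2.png

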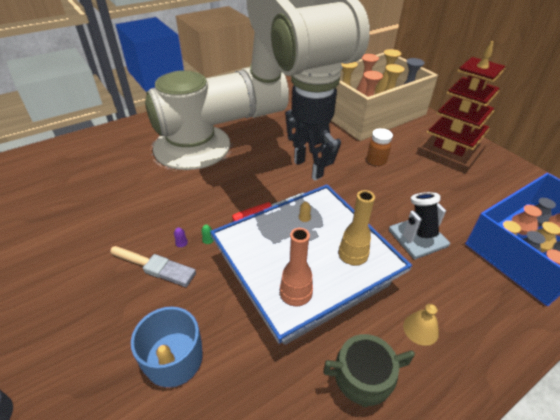

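View pics/s2c.png

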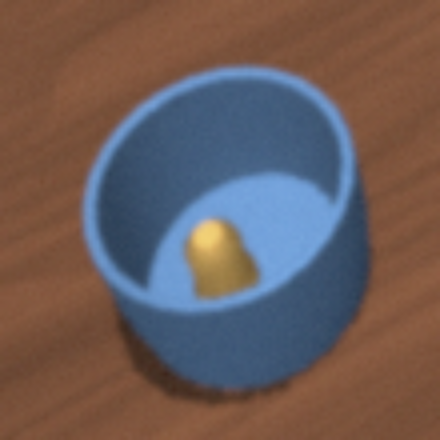

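The first finial stands inside the pot, at about (165,352). The second one is under the gripper at (305,212).

Request:
jog_arm(travel=[[0,-0.001,-0.02],[0,0,-0.02],[0,0,-0.02],[0,0,-0.02],[0,0,-0.02],[0,0,-0.01],[0,0,-0.009],[0,0,0],[0,0,0]], dr=[[0,0,0],[0,0,0],[0,0,0],[0,0,0],[0,0,0],[0,0,0],[0,0,0],[0,0,0],[0,0,0]])

```text
time_s: 9.03
position: [0.4874, 0.0565, 0.0835]
tool_rot: [[0.0, 1.0, -0.0], [1.0, -0.0, -0.0], [-0.0, -0.0, -1.0]]
ft_force: [0.3, -0.5, -0.5]
grip_width: 0.0499
```

Request:
jog_arm(travel=[[0,0,0],[0,0,0],[0,0,0],[0,0,0],[0,0,0],[0,0,0],[0,0,0],[0,0,0]], dr=[[0,0,0],[0,0,0],[0,0,0],[0,0,0],[0,0,0],[0,0,0],[0,0,0],[0,0,0]], jaw=0.0)

```text
time_s: 9.7
position: [0.4876, 0.057, 0.0843]
tool_rot: [[-0.001, 1.0, 0.002], [1.0, 0.001, -0.001], [-0.001, 0.002, -1.0]]
ft_force: [-0.5, -1.0, 6.2]
grip_width: 0.0223
```

Request:
jog_arm(travel=[[0,0,0.01],[0,0,0.02],[0,0,0.025],[0,0,0.025],[0,0,0.025],[0,-0.014,0.01],[0,-0.022,0],[0,-0.022,0],[0,-0.022,0],[0,-0.022,0],[0,-0.022,0],[0,-0.022,0],[0,-0.022,0]], dr=[[0,0,0],[0,0,0],[0,0,0],[0,0,0],[0,0,0],[0,0,0],[0,0,0],[0,0,0],[0,0,0],[0,0,0],[0,0,0],[0,0,0],[0,0,0]])

```text
time_s: 10.78
position: [0.487, -0.1118, 0.1986]
tool_rot: [[-0.001, 1.0, 0.0], [1.0, 0.001, -0.0], [-0.0, 0.0, -1.0]]
ft_force: [0.4, -0.9, 0.2]
grip_width: 0.0223
```

Request:
jog_arm(travel=[[0.012,-0.022,0],[0.012,-0.022,0],[0.012,-0.022,0],[0.013,-0.021,0],[0.013,-0.021,0],[0.013,-0.021,0],[0.013,-0.021,0],[0.013,-0.021,0],[0,0,0],[0,0,-0.02],[0,0,-0.03],[0,0,-0.03],[0,0,-0.02],[0,0,-0.02],[0,0,-0.01],[0,0,0],[0,0,0]], dr=[[0,0,0],[0,0,0],[0,0,0],[0,0,0],[0,0,0],[0,0,0],[0,0,0],[0,0,0],[0,0,0],[0,0,0],[0,0,0],[0,0,0],[0,0,0],[0,0,0],[0,0,0],[0,0,0],[0,0,0]])

```text
time_s: 12.2
position: [0.5883, -0.2818, 0.0689]
tool_rot: [[-0.001, 1.0, 0.0], [1.0, 0.001, -0.0], [-0.0, 0.0, -1.0]]
ft_force: [0.4, -0.3, 0.4]
grip_width: 0.0224
```

Request:
jog_arm(travel=[[0,0,0],[0,0,0],[0,0,0],[0,0,0],[0,0,0],[0,0,0]], dr=[[0,0,0],[0,0,0],[0,0,0],[0,0,0],[0,0,0],[0,0,0]], jaw=0.042)

```text
time_s: 12.7
position: [0.5882, -0.2819, 0.0686]
tool_rot: [[-0.001, 1.0, 0.0], [1.0, 0.001, -0.0], [-0.0, 0.0, -1.0]]
ft_force: [0.0, -0.3, -0.4]
grip_width: 0.0423
```

Request:
jog_arm(travel=[[0,0,0.02],[0,0,0.03],[0,0,0.03],[0,0,0.03],[0,0,0.04],[0,0,0.04],[0,0,0.03],[-0.02,0.0,0],[-0.02,0.01,0],[-0.02,0.01,0],[-0.02,0.01,0],[-0.02,0.02,0]], dr=[[0,0,0],[0,0,0],[0,0,0],[0,0,0],[0,0,0],[0,0,0],[0,0,0],[0,0,0],[0,0,0],[0,0,0],[0,0,0],[0,0,0]])

```text
time_s: 13.7
position: [0.487, -0.2323, 0.2881]
tool_rot: [[0.001, 1.0, -0.0], [1.0, -0.001, -0.0], [-0.0, -0.0, -1.0]]
ft_force: [1.0, -0.4, 0.7]
grip_width: 0.0419
```

```bash
python3 - <<'E'
from h import *
im=snap("scene",'pics/s3.png')
c=cv2.resize(im["color"][290:400,110:220],None,fx=4,fy=4);cv2.imwrite('pics/s3c.png',c[:,:,::-1])
E
```

```text
(no output)
```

View pics/s3c.png

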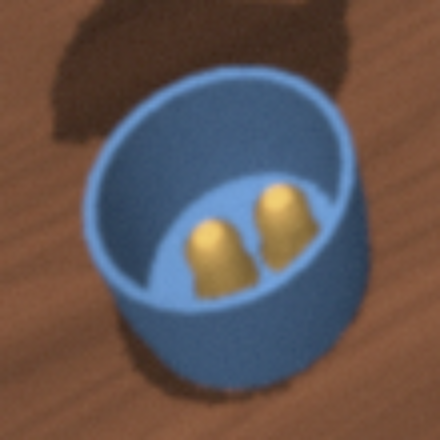

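View pics/s3.png

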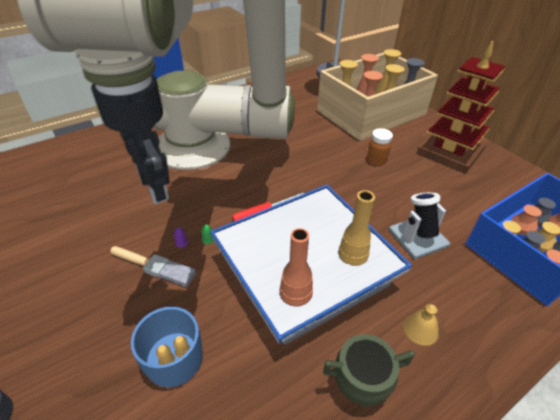

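Both finials stand in the upright pot. Next, move to above the brass vase.

Request:
jog_arm(travel=[[0,0.026,0.002],[0,0.026,0.002],[0,0.026,0.002],[0,0.026,0.002],[0,0.026,0],[0,0.026,0],[0,0.026,0],[0,0.026,0],[0.01,0.026,0],[0.016,0.026,0],[0.018,0.026,0],[0.018,0.027,0],[0.018,0,0],[0.018,0,0],[0.018,0,0],[0.018,0,0],[0,0,0],[0,0,0],[0,0,0]], dr=[[0,0,0],[0,0,0],[0,0,0],[0,0,0],[0,0,0],[0,0,0],[0,0,0],[0,0,0],[0,0,0],[0,0,0],[0,0,0],[0,0,0],[0,0,0],[0,0,0],[0,0,0],[0,0,0],[0,0,0],[0,0,0],[0,0,0]], jaw=0.06)

```text
time_s: 15.33
position: [0.6217, 0.0812, 0.2963]
tool_rot: [[-0.001, 1.0, -0.0], [1.0, 0.001, 0.0], [0.0, -0.0, -1.0]]
ft_force: [-1.2, 0.3, -0.8]
grip_width: 0.0598
```

```bash
python3 - <<'E'
from h import *
im=snap("scene",'pics/s4.png');s=load('pics/scene0.png')
d=observe();print(d["position"],d["grip_width"])
for z in(.075,.1,.16,.23): print(z,proj(im,[.621,.081,z]))
hsv=cv2.cvtColor(im["color"],cv2.COLOR_RGB2HSV);m=cv2.inRange(hsv,(14,110,50),(32,255,255))
for v in range(195,268,6):
    u=np.where(m[v,335:385])[0]+335
    if len(u):print(v,u.min(),u.max(),(u.min()+u.max())/2)
c=cv2.resize(im["color"][120:280,280:440],None,fx=3.6,fy=3.6);cv2.imwrite('pics/s4c.png',c[:,:,::-1])
E
```

```text
[0.62152227 0.08118298 0.29665455] 0.05988713177408017
0.075 [352.31303864 252.90621641]
0.1 [354.0964216  244.72626555]
0.16 [358.72563722 223.49316143]
0.23 [364.8486017  195.40858872]
195 357 374 365.5
201 356 374 365.0
207 355 372 363.5
213 355 371 363.0
219 354 369 361.5
225 351 366 358.5
231 346 368 357.0
237 343 369 356.0
243 341 368 354.5
249 340 368 354.0
255 340 367 353.5
261 345 365 355.0
```

View pics/s4c.png

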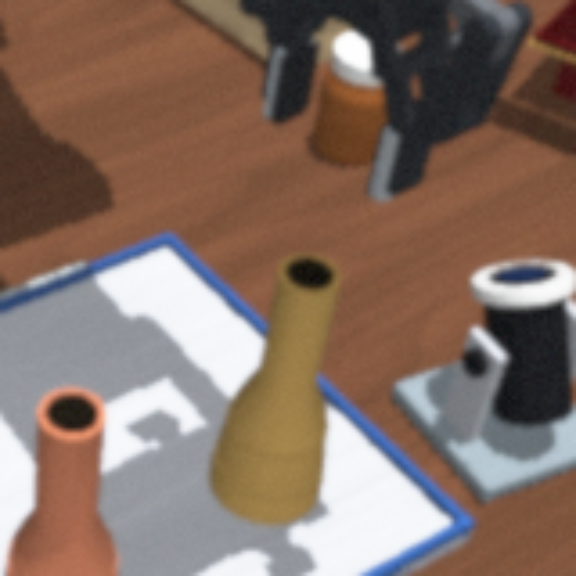

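The brass vase is the yellow one next to the camera, with its mouth at (366,196). It lies under the jaws, and its axis reprojects within about 1 px.

Request:
jog_arm(travel=[[-0.0005,0,-0.015],[0,0,-0.02],[0,0,-0.02],[0,0,-0.02],[0,0,-0.02],[0,0,-0.015],[0,0,-0.01],[0,0,-0.005],[0,0,0],[0,0,0]], dr=[[0,0,0],[0,0,0],[0,0,0],[0,0,0],[0,0,0],[0,0,0],[0,0,0],[0,0,0],[0,0,0],[0,0,0]])

```text
time_s: 16.22
position: [0.6218, 0.0811, 0.1722]
tool_rot: [[-0.001, 1.0, 0.001], [1.0, 0.001, -0.0], [-0.0, 0.001, -1.0]]
ft_force: [0.3, -0.2, 1.4]
grip_width: 0.06
```

Request:
jog_arm(travel=[[0,0,0],[0,0,0],[0,0,0],[0,0,0],[0,0,0],[0,0,0],[0,0,0],[0,0,0],[0,0,0],[0,0,0]], dr=[[0,0,0],[0,0,0],[0,0,0],[0,0,0],[0,0,0],[0,0,0],[0,0,0],[0,0,0],[0,0,0],[0,0,0]], jaw=0.0, newtons=90)

```text
time_s: 17.05
position: [0.6221, 0.0811, 0.1724]
tool_rot: [[-0.001, 1.0, 0.002], [1.0, 0.001, -0.0], [-0.0, 0.002, -1.0]]
ft_force: [0.3, 0.5, 6.2]
grip_width: 0.028
```

Request:
jog_arm(travel=[[0,0,0.005],[0,0,0.01],[0,0,0.015],[0,0,0.02],[0,0,0.02],[0,0,0.02],[0,0,0.02],[0,0,0.02],[0,0,0.02],[0,0,0.02],[0,0,0.015],[0,0,0.01],[0,0,0],[0,0,0]], dr=[[0,0,0],[0,0,0],[0,0,0],[0,0,0],[0,0,0],[0,0,0],[0,0,0],[0,0,0],[0,0,0],[0,0,0],[0,0,0],[0,0,0],[0,0,0],[0,0,0]])

```text
time_s: 18.22
position: [0.6215, 0.0811, 0.3662]
tool_rot: [[-0.001, 1.0, -0.0], [1.0, 0.001, 0.0], [0.0, -0.0, -1.0]]
ft_force: [0.2, 0.1, -4.6]
grip_width: 0.0279
```

Request:
jog_arm(travel=[[-0.009,0.012,0],[-0.009,0.016,0],[-0.009,0.016,0],[-0.009,0.016,0],[-0.009,0.016,0],[-0.009,0.016,0],[-0.009,0.016,0],[-0.009,0.016,0],[-0.009,0.016,0],[-0.009,0.016,0],[-0.009,0.016,0],[-0.009,0.016,0],[-0.009,0.016,0],[-0.009,0.015,0],[-0.006,0.012,0],[0,0,0],[0,0,0]], dr=[[0,0,0],[0,0,0],[0,0,0],[0,0,0],[-0.0078,-0.0456,0],[-0.0078,-0.0456,0],[-0.0078,-0.0456,0],[-0.0078,-0.0456,0],[-0.0078,-0.0456,0],[-0.0078,-0.0456,0],[-0.0078,-0.0456,0],[-0.0078,-0.0456,0],[-0.0078,-0.0456,0],[-0.0078,-0.0456,0],[0,0,0],[0,0,0],[0,0,0]])

```text
time_s: 19.63
position: [0.4889, 0.3124, 0.3651]
tool_rot: [[0.015, 0.899, 0.438], [0.997, 0.02, -0.076], [-0.077, 0.438, -0.896]]
ft_force: [0.3, 0.2, -4.3]
grip_width: 0.0283
```

```bash
python3 - <<'E'
from h import *
for n in("scene","top"): snap(n,f'pics/{n}5.png')
d=observe();print(d["position"],d["tool_rot"].round(4) if hasattr(d["tool_rot"],'round') else d["tool_rot"],d["q"])
E
```

```text
[0.48978892 0.31152188 0.36554849] [[ 0.0172  0.8986  0.4384]
 [ 0.9969  0.0181 -0.0762]
 [-0.0764  0.4384 -0.8955]] [ 27.75911019  13.61719404  68.82343561 -16.21543625  76.60886185
  28.57695026]
```

View pics/scene5.png

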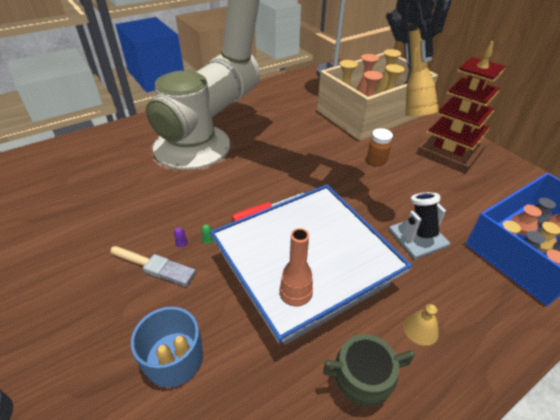

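View pics/top5.png

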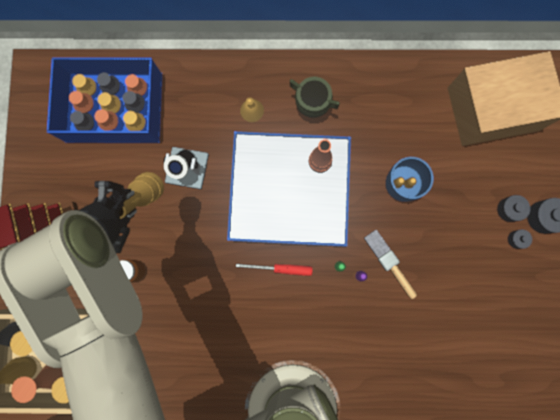

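The vase is gripped and tilted above the camera, at scene (422,85) and top (148,188). The copper vase hasn't moved. Now descend slowly to the focus point.

Request:
jog_arm(travel=[[0.0027,-0.0004,-0.0065],[0.0027,-0.0004,-0.0065],[0.0027,-0.0004,-0.0065],[0.0027,-0.0004,-0.0065],[0.0027,-0.0004,-0.0065],[0.0027,-0.0004,-0.0065],[0.0027,-0.0004,-0.0065],[0.0027,-0.0004,-0.0065],[0.0027,-0.0004,-0.0065],[0.0027,-0.0004,-0.0065],[0,0,0],[0,0,0],[0,0,0],[0,0,0],[0,0,0],[0,0,0]], dr=[[0,0,0],[0,0,0],[0,0,0],[0,0,0],[0,0,0],[0,0,0],[0,0,0],[0,0,0],[0,0,0],[0,0,0],[0,0,0],[0,0,0],[0,0,0],[0,0,0],[0,0,0],[0,0,0]])

```text
time_s: 21.07
position: [0.5166, 0.3082, 0.3017]
tool_rot: [[0.017, 0.898, 0.44], [0.997, 0.018, -0.075], [-0.075, 0.44, -0.895]]
ft_force: [0.9, -0.4, -3.4]
grip_width: 0.0282
```

```bash
python3 - <<'E'
from h import *
S=snap("scene","pics/scene6.png");T=snap("top","pics/top6.png")
d=observe();p=np.array(d["position"]);z=np.array(d["tool_rot"])[:,2]
foot=p+z*.097;print('tcp',p,'foot by kinematics',foot,'target',[.5593,.3005,.2137])
print('pred foot px',proj(S,foot),proj(T,foot),'neckbase',proj(S,foot-z*.085),proj(T,foot-z*.085))
print('copper shift check', proj(S,[.6329,-.0673,.23]))
c=cv2.resize(S["color"][20:180,350:510],None,fx=3.6,fy=3.6)
e=cv2.resize(T["color"][130:240,70:220],None,fx=3.6,fy=3.6)
cv2.imwrite('pics/c6s.png',c[:,:,::-1]);cv2.imwrite('pics/c6t.png',e[:,:,::-1])
E
```

```text
tcp [0.51661526 0.30815556 0.3015034 ] foot by kinematics [0.55931057 0.30087128 0.21471025] target [0.5593, 0.3005, 0.2137]
pred foot px [421.95454938 146.26310718] [159.83142319 178.22851093] neckbase [419.81795556 104.84580097] [145.68763348 189.23165689]
copper shift check [299.13038108 234.06371808]
```

View pics/scene6.png

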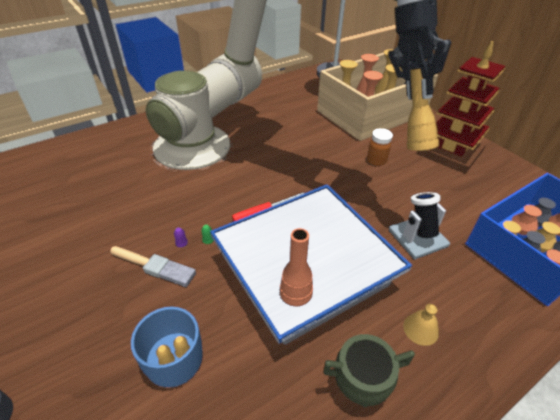

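View pics/c6t.png

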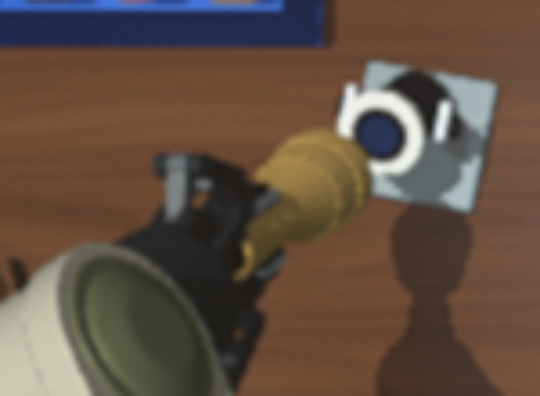

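View pics/c6s.png

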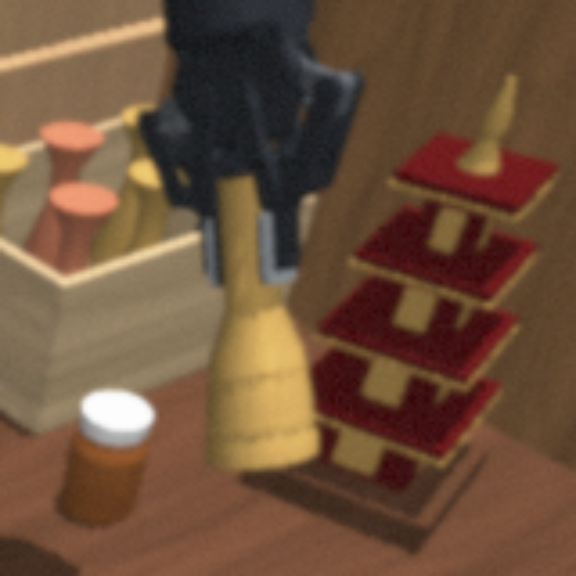

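The scene crop shows the foot rim centred near (423,146), within about 1 px of the prediction, so it didn't slip. The vase is clear of the camera and steady, so I'm handing in.

```bash
python3 - <<'E'
from rig import *
d=observe();print(d["time_s"],d["grip_width"],d["qvel"]);print(close_job())
E
```

```text
21.1667 0.028117782217766514 [0.00055293 0.21449319 0.00900606 0.02112977 0.07511141 0.05432237]
the job is handed in; nothing more can be done
None
```

I dropped both brass finials into the blue pot, then picked up the brass vase by its neck and held it in front of the tilted camera. I handed the job in at 21.2 s; no verdict was reported.

- **Finials:** The pictures show both standing released inside the upright pot.
- **Vase position:** From the arm's pose, the underside is about 1 mm from my measured focus point of (0.559, 0.300, 0.214). Its axis is on my estimated optical axis, and both camera views agree within about 1 px.
- **Grip and contact:** The vase was held steadily with the jaws at 28 mm, and it was well clear of the camera.
- **Copper vase:** It showed no visible shift in the pictures.
- **Disagreement:** The two views gave slightly different camera tilts, 24.5° and 27.5°. I used 26.5°, well within the 15° allowed.
- **Jaw reading:** The jaws read about 1.5–2 mm less than the stated neck and finial diameters. It did not affect the grips.

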